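# Load a sprung spindle with its wipe roll into the roll holder

### The job

Put the hygiene-paper roll in its holder: pick up the roll with the spring-loaded spindle that is already through it, feel the spindle's sprung tip into one of the holder's two cups (the posts are a little bent), press the spring in, bring the other tip in line with the opposite cup and ease off until both tips sit fully home, then let go. Do not force it against the thin posts, and leave the gel bottle, the carton and the goggles where they are.

Things in the scene. Friction and masses are not known exactly. Their poses are not given: they have to be found in the camera images.
- spindle: Grey plastic telescopic spindle, 150 mm tip to tip, already through a pale paper roll 62 mm across and 80 mm wide (it turns freely on the spindle, cannot slide along it). Origin on the axis, 31 mm over the worktop as it lies, mid roll and mid spindle when not compressed; own y axis = spindle axis, towards the sprung tip. Roll and spindle weigh about 0.16 kg; grip round the roll.
- tip_fixed (a point): Outer end of the spindle's fixed tip: a pin 10 mm across with a fully rounded end, 75 mm from the spindle's origin along its -y. The tube behind it, 27 mm across, sticks 16 mm out of the roll.
- tip_sprung (a point): Outer end of the spindle's sprung tip, a pin 10 mm across with a fully rounded end, on a 23 mm sleeve that slides into the tube. 75 mm from the spindle's origin along its +y when free; it pushes back with 4 N at once, rising 0.5 N per mm, to 12 N at its hard stop 16 mm in.
- holder: Steel roll holder, held fast by suction feet: base 110 x 172 mm, 10 mm high; at each end of its own y axis a thin post 24 mm wide, 83 mm high, with a cup inside, the cups facing each other along y. Origin under the middle of the base, z up. The posts are bent: each cup lies up to 6 mm off along the holder's x, either way, each by its own amount. Over 30 N on the holder is forcing it.
- holder_mid (a point): Point on the holder midway between its cups if its posts were straight, 70 mm over the worktop; axes as the holder's. Each cup is 26 mm across with a round socket 12.5 mm across and 8 mm deep; socket floors at +-72 mm along y from here, rims at +-64 mm. Seated on both floors the spindle is 6 mm shorter than free; to get past the second rim it must be 14 mm shorter.
- gel: Bystander: clear gel bottle with a white cap, 56 mm across, 150 mm tall, standing; origin under its centre.
- carton: Bystander: small navy and white carton, 62 x 62 x 78 mm high; origin under its centre.
- goggles: Bystander: amber laser goggles with folded white temples, about 140 mm wide, 50 mm deep, 48 mm high; origin under their middle.
There are look-alikes about, which are no part of the job. Leave any black or pink look-alike of the spindle alone.

How it is judged:
On the way, in this order (a step that is already met when the one before it is completed fails the run):
1. the roll is lifted off the worktop (height (world z) of spindle above 0.06 m), for 0.1 s.
2. the sprung tip is in a cup and the spindle is pressed at least 11 mm shorter ((y of tip_sprung in the frame of holder_mid above 0.067 m or y of tip_sprung in the frame of holder_mid below -0.067 m) and z of tip_sprung in the frame of holder_mid between -0.008 and 0.008 m and distance between tip_sprung and tip_fixed below 0.139 m), for 0.1 s.
At the end, for the whole second after the job is handed in: Each tip of the spindle sits in its own cup, at least 4 mm deep in the 8 mm socket (over 68 mm from the holder's middle along its y axis, one tip on each side), within 4 mm of the cups' height and 8 mm fore and aft of the holder's middle line, and the spindle is at rest (under 20 mm/s), released (((y of tip_sprung in the frame of holder_mid above 0.068 m and y of tip_fixed in the frame of holder_mid below -0.068 m) or (y of tip_sprung in the frame of holder_mid below -0.068 m and y of tip_fixed in the frame of holder_mid above 0.068 m)) and x of tip_sprung in the frame of holder_mid between -0.008 and 0.008 m and z of tip_sprung in the frame of holder_mid between -0.004 and 0.004 m and x of tip_fixed in the frame of holder_mid between -0.008 and 0.008 m and z of tip_fixed in the frame of holder_mid between -0.004 and 0.004 m and linear speed of spindle below 0.02 m/s); the robot touches nothing.
It fails at once if the holder is loaded with more than 30 N (contact force between anything else and holder above 30 N).
It fails at once if a bystander (gel bottle, carton, goggles) is shifted more than 15 mm (distance of any of gel, carton, goggles from where it was at the start of the episode above 0.015 m).
It also fails if it takes over 67 s, if anything falls off the work surface, if the arm or the gripper's body presses on something with over 40 N, if the wrist force passes 120 N, or if a joint passes its speed limit or range.

### The arm

A 6-joint arm with a two-finger parallel gripper is mounted at the origin on the work surface. World frame = base frame: x ahead of the robot, y to its left, z up, the work surface at z = 0. Lengths are in m, angles in rad, forces in N, time in s.
With the tool pointing down it reaches from about 0.25 to 0.775 m from the base axis. Payload 4 kg.
Tool frame: the origin (TCP) lies between the finger pads; the fingertips stand 25 mm ahead of it and the grasp point (between the pads) lies 6 mm ahead of it (robot.tip_reach is the distance from the TCP to the fingertips, in m); z points along the fingers, y is the line along which they close (so a half turn about z gives the same grasp; the last joint's range is limited). The gripper opens to 94 mm and grips with 3 to 60 N. Pads are 16 mm wide; open, the fingers measure 119 mm over their backs; the gripper's body (75 mm by 177 mm) begins 78 mm behind the grasp point.
Start: joints at [-1.408, 0.087, 1.371, -0, 1.684, -0.103], TCP at [0.144, -0.531, 0.231] pointing down, gripper open.
Joint ranges: [-3.1, 3.1], [-0.76, 2.03], [0.27, 2.55], [-1.08, 4.22], [0.17, 2.65], [-2.57, 2.57]. Speed limits (rad/s): [2.79, 2.79, 3.14, 3.14, 3.14, 3.14].

### API

Orientations are given as [roll, pitch, yaw] about the fixed x, y, z axes, in that order (R = Rz(yaw) Ry(pitch) Rx(roll)).
In Python, from bench import sensors, snapshot, camera_info, ticket, robot gives the robot as it stands.
- The arm moves only by the tool arm_command, never from a script. Its argument "plan" is a list of rows, each an object with "grip": the closure, from -1 (fully open) to 1 (shut); "slide": the shift along the tool's x, y, z normalised to -1 to 1, where 1 is 500 mm, a list of three; "spin": the turn about the tool's z normalised to -1 to 1, where 1 is 5 degrees. A call has 1 to 10 rows; each row shifts and turns the commanded pose from where the row before left it, along the tool's axes as they then stand; what a row does not reach is not made up. A row lasts 1/8 s, in which the tool goes at most 62.5 mm and 10.7 degrees, less where a joint would pass 70% of its speed; a pose out of reach is approached as far as the arm can. A call with a number of a shift or a turn outside -1 to 1 is refused whole. A call with a gripper value outside its range is refused whole. The fingers move at their own pace and stop on an object; the grip force is fixed at half the most. Time passes only in rows, so rows that do not move let the fingers close. It gives the time, the measured TCP pose, the force, the opening and the grip force at its end, in the units of the state.
- sensors.get_obs(): the state, without advancing time (a new reading comes with each control period).
- snapshot(name): name is "side" or "top" or "wrist"; returns the picture (480x640x3 uint8, red, green, blue); there is no depth.
- camera_info(name): a dict with "fx", "fy", "cx", "cy" (pixels), "k1" (the pictures are not rectified: a ray, as slopes to the right and down, at radius r is drawn at 1 + k1 r^2 times it, then the intrinsics apply), "position" and "rotation" of the camera in the world. Camera axes: x right, y up, looking along -z (the intrinsics and any distortion apply to the point x, -y, -z); pixel columns grow to the right and rows downward; lengths in m; the calibration is good to about 2 mm. A picture is of the moment at which its call begins: read the wrist's pose just before it. camera_info takes no time and is no camera call; for the wrist camera it gives the pose at the moment of the call.
- ticket.close_job(): hands the job in; it is judged then, once.
The state is a dict: "time": time; "joint_positions": joint angles; "qvel": joint speeds; "joint_torque": joint torques, N m; "tool_pos": TCP position; "ee_rot": TCP orientation; "wrist_force": force on the tool from outside, world axes, zero at the start; "wrist_torque": the same for the moment, N m; "width": finger opening in m; "finger_force": force on a finger pad.
Only numpy, scipy, OpenCV 4.12 (cv2) and the standard library are available. Lean on these libraries where they do the work, as an engineer would, in place of code of your own. Each camera call takes 0.05 s, during which the arm holds its last target. There are 200 camera calls.

## Working session

There is one attempt and no reset: what is moved stays moved. The work goes in short steps, Python scripts to look and compute and a tool call to move; the robot and the scene stay as the last step left them, time stands still between calls to the robot, and variables do not carry over. Pictures are saved under pics/ and viewed, at most 10 in all, crops included, and the job is handed in when it is done.

Besides the shell and the picture viewer there is one more tool, called after ">>>" by a JSON object that holds its "name" and its "arguments", one argument or row to a line. arm_command: Moves the arm, as the interface text tells. Scaled input: -1 to 1 covers 500 mm each way for a shift and 5 degrees each way for a turn. Its arguments: {"type":"object","properties":{"plan":{"type":"array","items":{"type":"object","properties":{"grip":{"type":"number"},"slide":{"type":"array","items":{"type":"number"}},"spin":{"type":"number"}}}}},"required":["plan"]}

```bash
ls; mkdir -p pics; cat > h.py <<'E'
import numpy as np, cv2
from bench import sensors, snapshot, camera_info, ticket, robot
def snap(n,f):
    im=snapshot(n); cv2.imwrite(f,im[:,:,::-1]); return im
def ray(ci,u,v):
    K=np.array([[ci['fx'],0,ci['cx']],[0,ci['fy'],ci['cy']],[0,0,1.]])
    p=cv2.undistortPoints(np.array([[[u,v]]],float),K,np.array([ci['k1'],0,0,0,0.]))[0,0]
    d=np.array(ci['rotation'])@np.array([p[0],-p[1],-1]); return np.array(ci['position']),d
def onz(ci,u,v,z):
    o,d=ray(ci,u,v); return o+d*(z-o[2])/d[2]
def proj(ci,P):
    q=np.array(ci['rotation']).T@(np.array(P)-np.array(ci['position'])); a=q[0]/-q[2]; b=-q[1]/-q[2]
    s=1+ci['k1']*(a*a+b*b); return np.array([ci['fx']*a*s+ci['cx'],ci['fy']*b*s+ci['cy']])
E
python3 - <<'E'
from h import *
snap('top','pics/top.png');snap('side','pics/side.png')
for n in('top','side'):print(n,camera_info(n))
print(sensors.get_obs())
E
```

```text
pics
top {'fx': 460.1702161150937, 'fy': 460.1702161150937, 'cx': 315.8802101771578, 'cy': 232.30594099287333, 'k1': -0.08556682012749334, 'position': array([ 0.40141633, -0.05293261,  0.8918623 ]), 'rotation': array([ 0.17495478,  0.03175849, -1.59772674])}
side {'fx': 460.7794509667424, 'fy': 460.7794509667424, 'cx': 317.1476636765594, 'cy': 245.274700226571, 'k1': -0.11294873203760245, 'position': array([ 0.34855482, -0.61181972,  0.73915183]), 'rotation': array([ 0.73557499, -0.0172269 , -0.34335753])}
{'time': 0.1, 'joint_positions': array([-1.40809565e+00,  8.78899819e-02,  1.37206296e+00, -1.42499498e-05,
        1.68359756e+00, -1.03068554e-01]), 'qvel': array([-0.00053716, -0.00159263, -0.00270164,  0.00083839, -0.00136404,
        0.0003381 ]), 'joint_torque': array([ 1.91250299e-03, -3.41253269e+01, -3.03302014e+01,  7.19972025e-02,
        3.04574682e-02, -9.75577336e-05]), 'tool_pos': array([ 0.14439578, -0.5302593 ,  0.22943669]), 'ee_rot': array([-3.13964374e+00, -1.87347747e-04,  2.65767454e-01]), 'wrist_force': array([0.42357518, 0.2186787 , 0.07880541]), 'wrist_torque': array([-0.01157866, -0.03408914, -0.00344006]), 'finger_force': 0.0, 'width': 0.09394093504988557}
```

View pics/top.png

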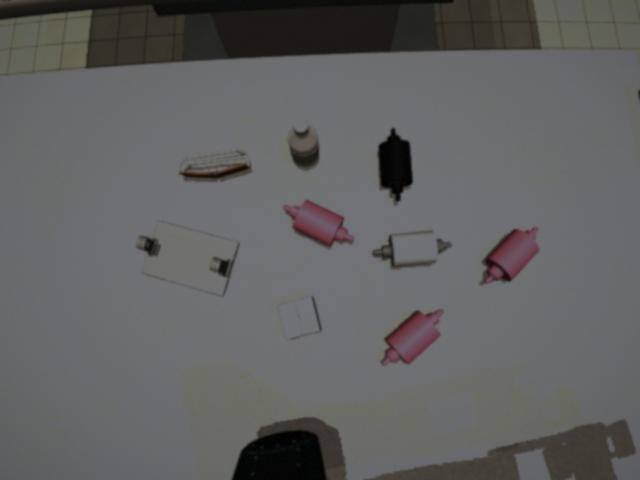

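View pics/side.png

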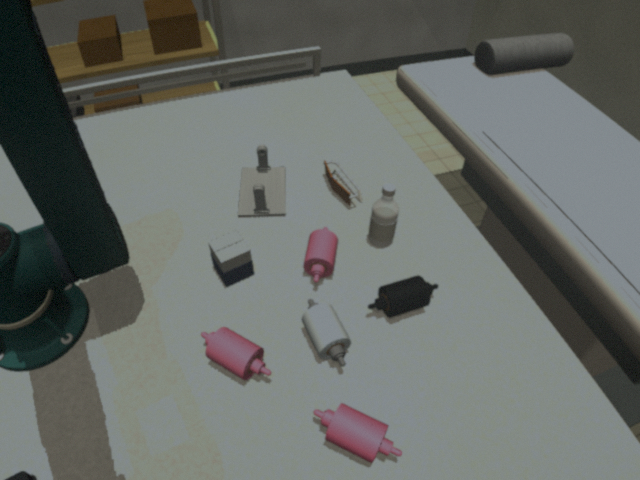

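Candidates in the top view: the pale roll (412,248), black look-alike (395,165), and pink look-alikes (318,223), (512,255) and (412,337). The pale paper roll with grey spindle at (412,248) fits the description. The holder is at (190,258), with posts at (147,244) and (220,266). Next is a close crop of both.

```bash
sed -i "s/np.array(ci\['rotation'\])/RR(ci)/g; s/^def snap/from scipy.spatial.transform import Rotation as Ro\ndef RR(ci): return Ro.from_euler('xyz',ci['rotation']).as_matrix()\ndef snap/" h.py
python3 - <<'E'
from h import *
im=np.mean([snapshot('top').astype(float) for _ in range(4)],0)
f=lambda c:cv2.resize(np.clip(c*1.5,0,255).astype('uint8'),None,fx=6,fy=6,interpolation=cv2.INTER_CUBIC)[:,:,::-1]
a=f(im[220:270,360:465]);b=f(im[210:300,130:245]);
o=np.zeros((590,700,3),'uint8')
b=cv2.resize(b,(345,270)) if 0 else b
o[:290,:630]=a[5:295]; 
b=cv2.resize(b,None,fx=.55,fy=.55); o[292:292+b.shape[0],:b.shape[1]]=b[:298]
cv2.imwrite('pics/c1.png',o)
ci=camera_info('top')
for n,u,v,z in[('tipL',374,254,.031),('tipR',451,244,.031),('roll',413,248,.031),('b1',159,221,.01),('b2',239,242,.01),('b3',223,295,.01),('b4',143,272,.01),('pA',140,240,.083),('pB',222,264,.083),('carton',300,318,.078),('gel',303,140,.14),('gog',215,163,.03),('pink',318,223,.031),('pink2',412,337,.031),('black',395,165,.031)]:
    print(n,onz(ci,u,v,z).round(3))
print(camera_info('wrist'))
E
```

```text
tipL [ 0.509 -0.138  0.031]
tipR [ 0.524 -0.284  0.031]
roll [ 0.518 -0.212  0.031]
b1 [0.591 0.284 0.01 ]
b2 [0.544 0.122 0.01 ]
b3 [0.441 0.153 0.01 ]
b4 [0.49  0.313 0.01 ]
pA [0.541 0.291 0.083]
pB [0.493 0.138 0.083]
carton [0.395 0.001 0.078]
gel [ 0.698 -0.015  0.14 ]
gog [0.7   0.167 0.03 ]
pink [ 0.572 -0.034  0.031]
pink2 [ 0.354 -0.2    0.031]
black [ 0.682 -0.187  0.031]
{'fx': 376.2871976401795, 'fy': 376.2871976401795, 'cx': 324.7728423095057, 'cy': 242.67181595348114, 'k1': -0.01792336363559412, 'position': array([ 0.22605598, -0.50728557,  0.38506755]), 'rotation': array([-0.28951675,  0.00166204, -1.30507806])}
```

View pics/c1.png

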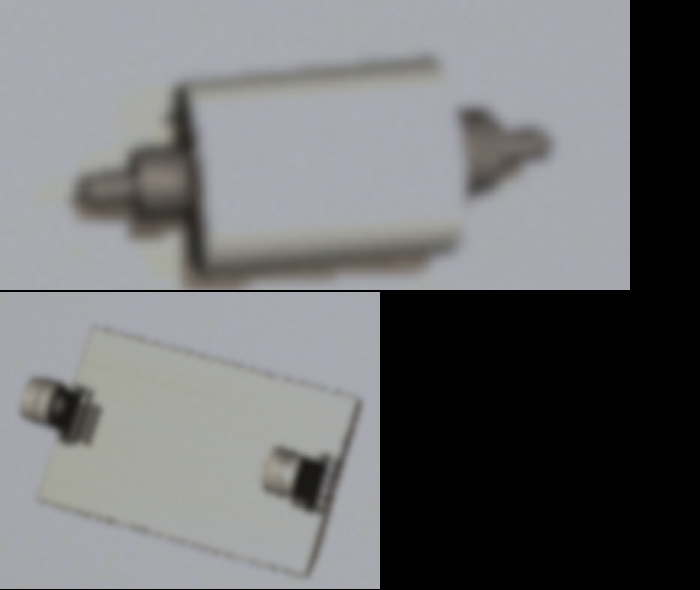

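The crop confirms the pale roll with a grey spindle: left tip at top-view (374,254), right tip at (451,244). The holder posts are clear. I can't yet tell which tip is sprung, so I'll check that from the wrist camera above the roll.

>>> {"name": "arm_command", "arguments": {
  "plan": [
    {"spin": -1,"grip": -1,"slide": [0,0,0]},
    {"spin": -1,"grip": -1,"slide": [0,0,0]},
    {"spin": -1,"grip": -1,"slide": [0,0,0]},
    {"spin": -1,"grip": -1,"slide": [0,0,0]},
    {"spin": -1,"grip": -1,"slide": [0,0,0]},
    {"spin": -1,"grip": -1,"slide": [0,0,0]},
    {"spin": -1,"grip": -1,"slide": [0,0,0]},
    {"spin": -1,"grip": -1,"slide": [0,0,0]},
    {"spin": -1,"grip": -1,"slide": [0,0,0]},
    {"spin": -1,"grip": -1,"slide": [0,0,0]}
  ]
}}

```text
time: 1.55
tool_pos: [0.1445, -0.5307, 0.2304]
ee_rot: [-3.142, -0.0, 1.141]
wrist_force: [0.6, 1.1, 0.1]
width: 0.0941
finger_force: 0.0
```

>>> {"name": "arm_command", "arguments": {
  "plan": [
    {"spin": -1,"grip": -1,"slide": [0,0,0]},
    {"spin": -1,"grip": -1,"slide": [0,0,0]},
    {"spin": -1,"grip": -1,"slide": [0,0,0]},
    {"spin": -1,"grip": -1,"slide": [0,0,0]},
    {"spin": -1,"grip": -1,"slide": [0,0,0]},
    {"spin": -1,"grip": -1,"slide": [0,0,0]}
  ]
}}

```text
time: 2.3
tool_pos: [0.1445, -0.5306, 0.2304]
ee_rot: [3.142, -0.0, 1.665]
wrist_force: [0.3, 0.1, 0.1]
width: 0.0941
finger_force: 0.0
```

>>> {"name": "arm_command", "arguments": {
  "plan": [
    {"spin": 0,"grip": -1,"slide": [0.056,0.081,0]},
    {"spin": 0,"grip": -1,"slide": [0.056,0.081,0]},
    {"spin": 0,"grip": -1,"slide": [0.056,0.081,0]},
    {"spin": 0,"grip": -1,"slide": [0.056,0.081,0]},
    {"spin": 0,"grip": -1,"slide": [0.056,0.081,0]},
    {"spin": 0,"grip": -1,"slide": [0.056,0.081,0]},
    {"spin": 0,"grip": -1,"slide": [0.056,0.081,0]},
    {"spin": 0,"grip": -1,"slide": [0.056,0.081,0]},
    {"spin": 0,"grip": -1,"slide": [0.056,0.081,0]},
    {"spin": 0,"grip": -1,"slide": [0.056,0.081,0]}
  ]
}}

```text
time: 3.55
tool_pos: [0.5234, -0.2138, 0.2305]
ee_rot: [3.142, 0.0, 1.662]
wrist_force: [0.5, -0.5, -0.0]
width: 0.094
finger_force: 0.0
```

```bash
python3 - <<'E'
from h import *
print(sensors.get_obs()['tool_pos'],sensors.get_obs()['ee_rot'])
ci=camera_info('wrist');im=snap('wrist','pics/w0.png')
cv2.imwrite('pics/w1.png',np.clip(im.astype(float)*1.4,0,255).astype('uint8')[:,:,::-1])
print(ci['position'],ci['rotation'])
for P in[(.509,-.138,.031),(.524,-.284,.031),(.518,-.212,.031)]:print(proj(ci,P))
E
```

```text
[ 0.5233643  -0.21376414  0.23047829] [3.14150376e+00 3.54937713e-04 1.66213944e+00]
[ 0.51657754 -0.12900976  0.38544357] [-0.28932695 -0.00033596  0.09124631]
[315.45228968 140.27935469]
[318.06105494 289.1670187 ]
[318.28521924 220.10549157]
```

View pics/w1.png

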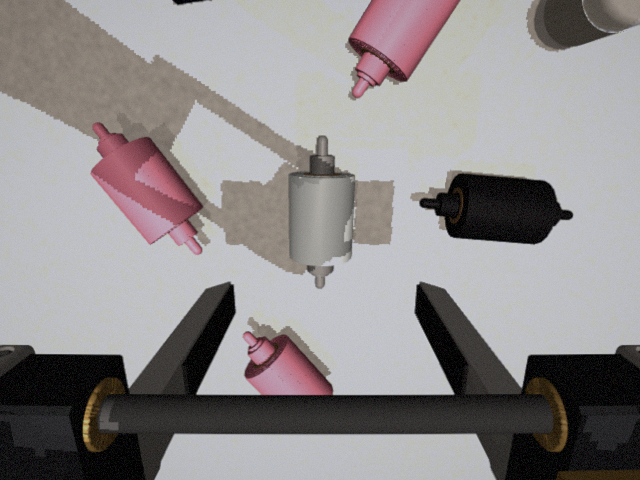

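The wrist view shows the roll centred at (320,220), its far tip at (322,136) and its near tip at (320,289). I'll zoom in on the ends to identify the sprung one.

```bash
python3 - <<'E'
from h import *
ci=camera_info('wrist')
im=np.mean([snapshot('wrist').astype(float) for _ in range(6)],0)
c=np.clip(im[125:300,270:370]*1.8,0,255).astype('uint8')
a=cv2.resize(c[:75],None,fx=5,fy=5,interpolation=cv2.INTER_CUBIC);b=cv2.resize(c[120:],None,fx=5,fy=5,interpolation=cv2.INTER_CUBIC)
o=np.zeros((375,800,3),'uint8');o[:375,:400]=a[:,50:450];o[:b.shape[0],400:]=b[:,50:450]
cv2.imwrite('pics/c2.png',o[:,:,::-1])
for u,v in[(322,136),(320,289)]:print(onz(ci,u,v,.031))
E
```

```text
[ 0.51858312 -0.12854699  0.031     ]
[ 0.53072168 -0.27802114  0.031     ]
```

View pics/c2.png

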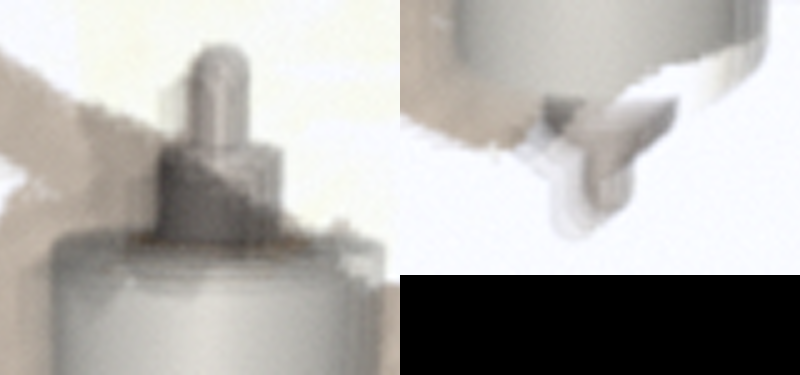

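The far collar (towards +y world) is about 22.5 mm wide, so that is the sprung end. The near one is about 27.7 mm, so it is the fixed end. The wrist and top fixes differ by about 8 mm, so I'll check with a settled picture that overlays both estimates.

```bash
python3 - <<'E'
from h import *
ci=camera_info('wrist');w=snapshot('wrist');ct=camera_info('top');t=snapshot('top');cs=camera_info('side');s=snapshot('side')
print(ci['position'],ci['rotation'],sensors.get_obs()['tool_pos'])
pts=[(.5186,-.1285,.031),(.5307,-.2780,.031)]; ptt=[(.509,-.138,.031),(.524,-.284,.031)]
def crop(im,c,x0,y0,w_,h_,k):
    o=cv2.resize(np.clip(im[y0:y0+h_,x0:x0+w_].astype(float)*1.4,0,255).astype('uint8'),None,fx=k,fy=k,interpolation=cv2.INTER_CUBIC)
    for P,col in[(p,(255,0,0)) for p in pts]+[(p,(0,0,255)) for p in ptt]:
        u,v=(proj(c,P)-[x0,y0]+.5)*k; cv2.drawMarker(o,(int(u),int(v)),col,cv2.MARKER_CROSS,12,1)
    return o
o=np.zeros((600,800,3),'uint8')
a=crop(w,ci,260,110,130,200,3);o[:600,:390]=a
b=crop(t,ct,365,220,100,60,4);o[:240,400:800]=b
d=crop(s,cs,285,285,80,85,4);o[250:590,400:720]=d
cv2.imwrite('pics/c3.png',o[:,:,::-1])
E
```

```text
[ 0.5149181  -0.13103123  0.38547824] [-2.89341924e-01  1.07261229e-04  8.97271577e-02] [ 0.52155803 -0.21585893  0.23069315]
```

View pics/c3.png

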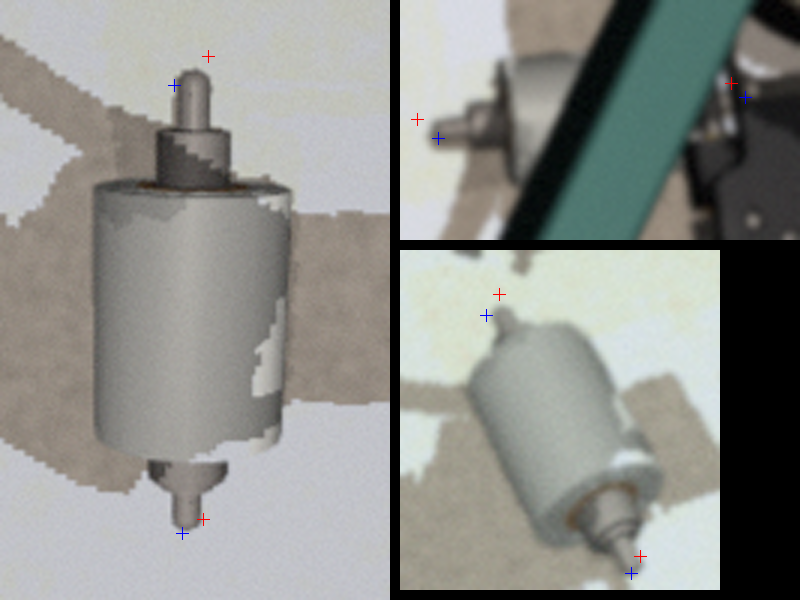

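The settled wrist picture puts the sprung tip at about (324,133) and the fixed tip at about (322,287). The earlier offset came from the arm still settling. Now I'll triangulate.

```bash
cat >> h.py <<'E'
def tri(obs):
    A=np.zeros((3,3));b=np.zeros(3)
    for ci,u,v in obs:
        o,d=ray(ci,u,v);d/=np.linalg.norm(d);M=np.eye(3)-np.outer(d,d);A+=M;b+=M@o
    return np.linalg.solve(A,b)
E
python3 - <<'E'
from h import *
ci=camera_info('wrist');ct=camera_info('top');cs=camera_info('side')
S=[(ci,324.3,133.5),(cs,310.7,299),(ct,373.5,253.5)];F=[(ci,321.7,286.5),(cs,343.2,365)]
for L in(S,F):print(tri(L),[onz(*l,.031).round(4) for l in L])
print(sensors.get_obs()['tool_pos'],sensors.get_obs()['ee_rot'],sensors.get_obs()['joint_positions'])
E
```

```text
[ 0.51463844 -0.13565565  0.03046521] [array([ 0.5148, -0.1334,  0.031 ]), array([ 0.5186, -0.1366,  0.031 ]), array([ 0.5104, -0.137 ,  0.031 ])]
[ 0.5256841  -0.28331446  0.03017909] [array([ 0.5255, -0.2829,  0.031 ]), array([ 0.5256, -0.2837,  0.031 ])]
[ 0.52155803 -0.21585893  0.23069315] [3.14145678e+00 3.39375520e-04 1.66029066e+00] [-4.92728742e-01  1.19264186e-01  1.33534713e+00 -2.10156685e-04
  1.68668123e+00 -5.82247431e-01]
```

>>> {"name": "arm_command", "arguments": {
  "plan": [
    {"spin": 0.18,"grip": -1,"slide": [0.013,-0.0016,0.06]},
    {"spin": 0,"grip": -1,"slide": [0,0,0.08]},
    {"spin": 0,"grip": -1,"slide": [0,0,0.08]},
    {"spin": 0,"grip": -1,"slide": [0,0,0.07]},
    {"spin": 0,"grip": -1,"slide": [0,0,0.06]},
    {"spin": 0,"grip": -1,"slide": [0,0,0.038]},
    {"spin": 0,"grip": -1,"slide": [0,0,0]},
    {"spin": 0,"grip": -1,"slide": [0,0,0]}
  ]
}}

```text
time: 5.05
tool_pos: [0.5217, -0.2092, 0.0379]
ee_rot: [3.139, 0.001, 1.646]
wrist_force: [-0.0, -0.2, 0.2]
width: 0.0941
finger_force: 0.0
```

>>> {"name": "arm_command", "arguments": {
  "plan": [
    {"spin": 0,"grip": 1,"slide": [0,0,0]},
    {"spin": 0,"grip": 1,"slide": [0,0,0]},
    {"spin": 0,"grip": 1,"slide": [0,0,0]},
    {"spin": 0,"grip": 1,"slide": [0,0,0]},
    {"spin": 0,"grip": 1,"slide": [0,0,0]},
    {"spin": 0,"grip": 1,"slide": [0,0,0]}
  ]
}}

```text
time: 5.8
tool_pos: [0.521, -0.2086, 0.0368]
ee_rot: [3.141, 0.0, 1.646]
wrist_force: [-0.7, -0.3, 2.4]
width: 0.0616
finger_force: 30.0
```

>>> {"name": "arm_command", "arguments": {
  "plan": [
    {"spin": 0,"grip": 1,"slide": [0,0,-0.03]},
    {"spin": 0,"grip": 1,"slide": [0,0,-0.06]},
    {"spin": 0,"grip": 1,"slide": [0,0,-0.08]},
    {"spin": 0,"grip": 1,"slide": [0,0,-0.08]},
    {"spin": 0,"grip": 1,"slide": [0,0,-0.07]},
    {"spin": 0,"grip": 1,"slide": [0,0,-0.04]},
    {"spin": 0,"grip": 1,"slide": [0,0,0]}
  ]
}}

```text
time: 6.68
tool_pos: [0.5218, -0.209, 0.2191]
ee_rot: [3.137, 0.003, 1.646]
wrist_force: [-0.2, -1.1, -1.6]
width: 0.0613
finger_force: 30.0
```

```bash
python3 - <<'E'
from h import *
print(sensors.get_obs()['tool_pos'],sensors.get_obs()['width'])
ct=camera_info('top');cs=camera_info('side')
w=np.array(snapshot('wrist'));t=cv2.imread('pics/top.png');s=cv2.imread('pics/side.png')
g=lambda im,x,y,W,H,k:cv2.resize(np.clip(im[y:y+H,x:x+W].astype(float)*1.6,0,255).astype('uint8'),None,fx=k,fy=k,interpolation=cv2.INTER_CUBIC)
o=np.zeros((600,800,3),'uint8')
o[:300,:330]=g(t,132,210,110,100,3)
o[:300,340:660]=g(s,228,140,80,75,4)
o[310:600,:]=0
c=cv2.resize(w[:,:,::-1],None,fx=.6,fy=.6);o[310:598,:384]=c
o[310:590,400:680]=g(t,132,228,35,35,8)
cv2.imwrite('pics/c4.png',o)
E
```

```text
[ 0.52175057 -0.20897099  0.21914822] 0.06126650233692935
```

View pics/c4.png

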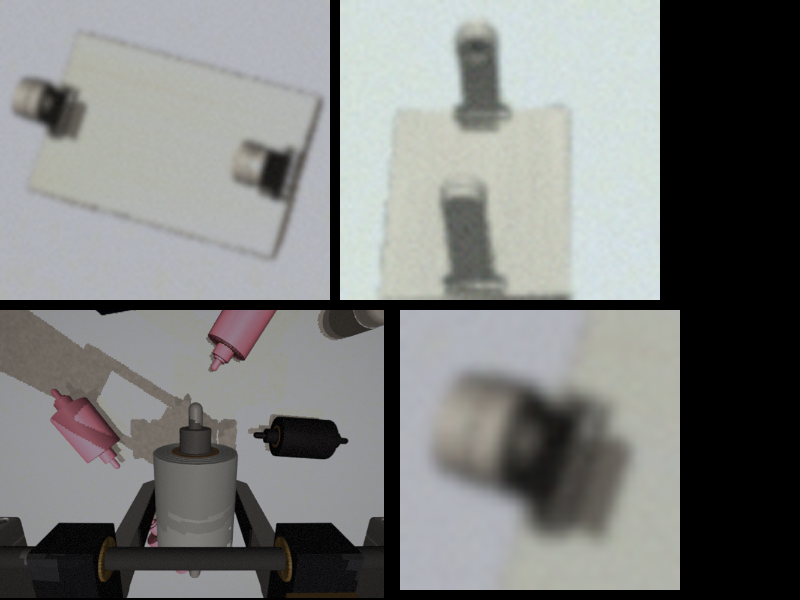

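The crop shows both cups, and the wrist view shows the sprung tip held cleanly ahead of the roll. Far cup: face at top (148,245) and side (262.5,151.5). Near post: top centre at top (215,264) and side (259,186). Next I'll put these in the holder frame.

```bash
python3 - <<'E'
from h import *
ct=camera_info('top');cs=camera_info('side')
# base corners, top: 3x crop; side: 4x crop
T=lambda x,y:(ct,132+x/3,210+y/3); S=lambda x,y:(cs,228+(x-340)/4,140+y/4)
c=np.array([onz(*T(82,33),.01),onz(*T(320,97),.01),onz(*T(273,258),.01),onz(*T(30,188),.01)])
print(c.round(4)); print('side far corners',onz(*S(398,110),.01).round(4),onz(*S(570,107),.01).round(4), 'near', onz(*S(570,297),.01).round(4))
o=c.mean(0); ya=(c[0]-c[1])+(c[3]-c[2]); th=np.arctan2(ya[1],ya[0]); xa=(c[0]-c[3])+(c[1]-c[2]); th2=np.arctan2(xa[1],xa[0])+np.pi/2
print(o,th,th2); a=(th+th2)/2
Y=np.array([np.cos(a),np.sin(a),0]);X=np.array([np.sin(a),-np.cos(a),0])
def hf(P):d=P-o;return (X@d*1e3).round(1),(Y@d*1e3).round(1)
for n,q,z in[('A top bright/dark edge',T(44,99),.083),('A bright ctr',T(29,98),.083),('A face',T(49,102),.07),('B bright ctr',T(250,163),.083),('B back edge',T(269,168),.083),
 ('A side face',S(478,46),.07),('A side top',S(477,25),.083),('B side top',S(464,183),.083),('A side base',S(481,117),.01),('B side base',S(475,285),.01)]:
    print(n,hf(onz(*q,z)))
E
```

```text
[[0.5912 0.283  0.01  ]
 [0.5431 0.1224 0.01  ]
 [0.4396 0.1528 0.01  ]
 [0.4886 0.315  0.01  ]]
side far corners [0.4932 0.3157 0.01  ] [0.5969 0.2836 0.01  ] near [0.5465 0.1181 0.01  ]
[0.51562093 0.21828921 0.01      ] 1.278524192776554 1.276821883432314
A top bright/dark edge (np.float64(1.7), np.float64(62.6))
A bright ctr (np.float64(-0.1), np.float64(71.9))
A face (np.float64(1.3), np.float64(64.6))
B bright ctr (np.float64(-2.0), np.float64(-72.0))
B back edge (np.float64(-1.8), np.float64(-84.0))
A side face (np.float64(5.4), np.float64(70.6))
A side top (np.float64(5.6), np.float64(73.9))
B side top (np.float64(3.3), np.float64(-71.4))
A side base (np.float64(3.0), np.float64(77.8))
B side base (np.float64(4.3), np.float64(-75.3))
```

>>> {"name": "arm_command", "arguments": {
  "plan": [
    {"spin": 1,"grip": 1,"slide": [0,0,0]},
    {"spin": 0.62,"grip": 1,"slide": [0,0,0]},
    {"spin": 0,"grip": 1,"slide": [0.06,0,0]},
    {"spin": 0,"grip": 1,"slide": [0.108,-0.007,0]},
    {"spin": 0,"grip": 1,"slide": [0.108,-0.007,0]},
    {"spin": 0,"grip": 1,"slide": [0.108,-0.007,0]},
    {"spin": 0,"grip": 1,"slide": [0.108,-0.007,0]},
    {"spin": 0,"grip": 1,"slide": [0.108,-0.007,0]},
    {"spin": 0,"grip": 1,"slide": [0.108,0,0]},
    {"spin": 0,"grip": 1,"slide": [0.108,0,0]}
  ]
}}

```text
time: 7.98
tool_pos: [0.5292, 0.2012, 0.2144]
ee_rot: [-3.138, 0.001, 1.505]
wrist_force: [1.2, 0.1, -1.6]
width: 0.0614
finger_force: 30.0
```

>>> {"name": "arm_command", "arguments": {
  "plan": [
    {"spin": 0,"grip": 1,"slide": [0,0,0.05]},
    {"spin": 0,"grip": 1,"slide": [0,0,0.07]},
    {"spin": 0,"grip": 1,"slide": [0,0,0.04]},
    {"spin": 0,"grip": 1,"slide": [0,0,0]},
    {"spin": 0,"grip": 1,"slide": [0,0,0]},
    {"spin": 0,"grip": 1,"slide": [0,0,0]},
    {"spin": 0,"grip": 1,"slide": [0,0,0]}
  ]
}}

```text
time: 8.85
tool_pos: [0.5308, 0.1998, 0.1376]
ee_rot: [3.14, -0.001, 1.505]
wrist_force: [0.4, -0.2, -1.7]
width: 0.0612
finger_force: 30.0
```

```bash
python3 - <<'E'
from h import *
s=sensors.get_obs();print(s['time'],s['tool_pos'],s['ee_rot'],s['wrist_force'],np.abs(s['qvel']).max())
ci=camera_info('wrist');w=snapshot('wrist');print(ci['position'],ci['rotation'])
cv2.imwrite('pics/w3.png',w[:,:,::-1]);snap('top','pics/t3.png');snap('side','pics/s3.png')
o=np.clip(w[:,:,::-1].astype(float)*1.5,0,255).astype('uint8')
t=np.clip(cv2.imread('pics/t3.png')[190:320,110:260].astype(float)*1.5,0,255).astype('uint8')
d=np.clip(cv2.imread('pics/s3.png')[110:230,190:340].astype(float)*1.3,0,255).astype('uint8')
O=np.zeros((600,800,3),'uint8');
O[:360,:500]=cv2.resize(o[0:360,70:570],None,fx=1,fy=1)
O[:260,500:800]=cv2.resize(t,None,fx=2,fy=2);O[262:502,500:800]=cv2.resize(d,None,fx=2,fy=2)
cv2.imwrite('pics/c5.png',O)
E
```

```text
8.85 [0.53080261 0.19978096 0.13757186] [ 3.13967246e+00 -5.22865091e-04  1.50488674e+00] [ 0.37883277 -0.1983004  -1.65069324] 0.005798060161577724
[0.53688287 0.28458546 0.29261126] [-0.28835183 -0.00198207 -0.06601862]
```

View pics/c5.png

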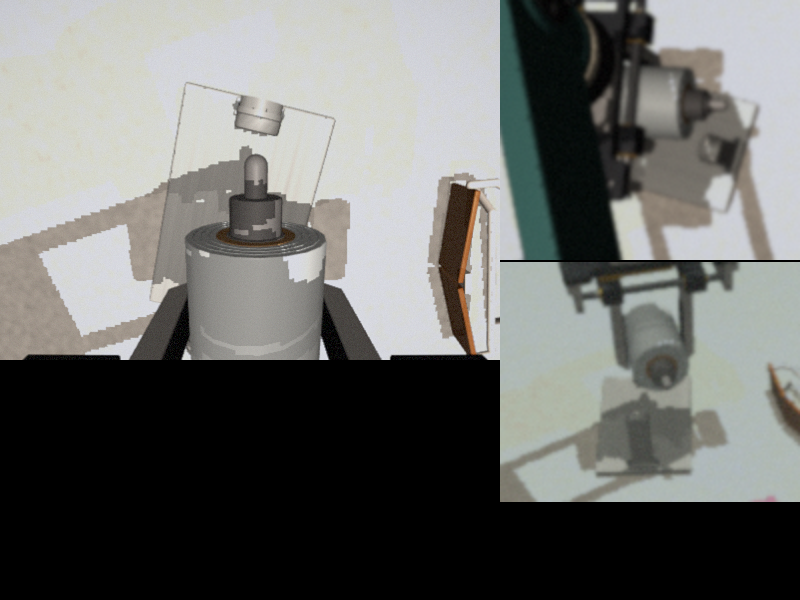

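The wrist view shows cup A at about (330,115) full-frame, the sprung tip at (326,155), and the base's far corners at (256,83) and (405,119). Next I'll extract the cup's silhouette numerically.

```bash
python3 - <<'E'
from h import *
w=cv2.cvtColor(cv2.imread('pics/w3.png'),cv2.COLOR_BGR2GRAY)
for r in range(92,144,4): print(r,' '.join('%d'%x for x in w[r,296:364:2]))
E
```

```text
92 118 108 115 127 135 144 144 144 143 143 144 143 144 141 140 142 142 141 143 141 144 142 144 142 142 143 143 144 141 144 141 143 141 141
96 143 144 144 144 144 142 126 109 74 89 99 115 125 130 135 140 142 142 142 142 141 142 143 141 142 143 142 142 143 140 142 142 140 142
100 145 146 143 144 143 109 129 96 80 90 98 108 114 117 123 127 134 139 145 144 135 134 137 142 145 142 144 143 144 143 142 142 142 143
104 141 143 145 115 85 82 59 68 82 94 105 110 113 116 122 128 139 142 143 141 128 120 118 116 109 105 97 106 125 141 142 146 142 143
108 143 143 143 142 87 71 72 90 98 106 115 117 121 109 120 135 141 141 143 136 114 120 117 112 107 102 91 81 76 121 136 129 122 112
112 144 144 145 143 116 104 59 67 82 97 113 120 124 129 138 144 145 146 143 134 118 125 116 111 109 99 88 72 84 133 145 143 145 142
116 144 144 142 145 143 74 76 94 100 101 105 113 119 117 106 98 104 116 131 134 131 126 121 117 109 103 89 74 72 116 145 143 143 144
120 143 144 145 143 124 65 85 96 103 110 115 120 121 125 131 138 141 143 142 136 129 118 104 92 82 84 85 69 117 144 143 141 146 143
124 145 142 145 145 106 72 92 104 109 112 115 119 126 131 132 132 137 140 135 128 122 115 113 106 100 90 78 73 145 144 144 145 145 145
128 142 145 143 145 113 88 86 81 73 69 85 106 120 124 127 130 130 128 125 119 113 114 108 99 93 82 63 131 144 145 143 143 143 144
132 143 144 145 144 142 142 144 144 145 128 141 146 142 84 77 73 75 68 78 94 104 102 96 90 83 76 71 141 145 143 143 144 144 144
136 143 143 143 143 143 143 141 143 141 144 144 146 144 144 143 144 144 129 133 130 132 144 142 133 127 127 142 141 143 144 142 143 143 144
140 144 145 142 144 143 144 145 143 146 142 146 145 145 143 143 143 143 143 142 146 143 142 142 144 144 143 142 143 144 143 142 143 144 146
```

```bash
cat >> h.py <<'E'
a0=1.2777
Y=np.array([np.cos(a0),np.sin(a0),0]);X=np.array([np.sin(a0),-np.cos(a0),0])
E
python3 - <<'E'
from h import *
ci=camera_info('wrist');s=sensors.get_obs();tc=s['tool_pos']
L=onz(ci,305,126,.07);R=onz(ci,349.5,133,.07);m=onz(ci,327.3,129.5,.07);print('rim',L,R,m,np.linalg.norm(L-R), np.arctan2(*(R-L)[1::-1])+np.pi/2)
t=onz(ci,326,154,tc[2]-.0058);print('tip',t,'rel',t-tc)
yaw=s['ee_rot'][2];u=np.array([np.cos(yaw),np.sin(yaw),0]);v=np.array([np.sin(yaw),-np.cos(yaw),0]);print('along,lat',(t-tc)@u,(t-tc)@v)
c1=onz(ci,256,83,.01);c2=onz(ci,405,119,.01);print('corners',c1,c2,np.linalg.norm(c1-c2),np.arctan2(*(c2-c1)[1::-1])+np.pi/2)
mid=(c1+c2)/2;print('A rim rel base-end mid',(m-mid)@X,(m-mid)@Y, 'origin',mid-.086*Y)
print('tip->rim X,Y',(m-t)@X,(m-t)@Y)
E
```

```text
rim [0.5259604 0.2880538 0.07     ] [0.55084013 0.28259926 0.07      ] [0.53839688 0.28532756 0.07      ] 0.025470630408011598 1.3549744579824032
tip [0.53676093 0.27536623 0.13120777] rel [ 0.00626405  0.07563007 -0.0058    ]
along,lat 0.07587834566368645 0.0012736164394491134
corners [0.49130133 0.31991943 0.01      ] [0.59468905 0.2891274  0.01      ] 0.10787572068166291 1.281330917673487
A rim rel base-end mid 0.0011438159318549075 -0.01970575689523507 origin [0.51814825 0.22219098 0.01      ]
tip->rim X,Y -0.0013118235203966545 0.010009172013382622
```

>>> {"name": "arm_command", "arguments": {
  "plan": [
    {"spin": 0,"grip": 1,"slide": [0.0105,0,0]},
    {"spin": 0,"grip": 1,"slide": [0,0,0]},
    {"spin": 0,"grip": 1,"slide": [0,0,0.02]},
    {"spin": 0,"grip": 1,"slide": [0,0,0.02]},
    {"spin": 0,"grip": 1,"slide": [0,0,0.02]},
    {"spin": 0,"grip": 1,"slide": [0,0,0.01]},
    {"spin": 0,"grip": 1,"slide": [0,0,0]}
  ]
}}

```text
time: 9.88
tool_pos: [0.5302, 0.2048, 0.1007]
ee_rot: [-3.14, 0.001, 1.505]
wrist_force: [-0.4, 0.7, -1.1]
width: 0.0613
finger_force: 30.0
```

>>> {"name": "arm_command", "arguments": {
  "plan": [
    {"spin": 0,"grip": 1,"slide": [0,0,0.015]},
    {"spin": 0,"grip": 1,"slide": [0,0,0.015]},
    {"spin": 0,"grip": 1,"slide": [0,0,0.013]},
    {"spin": 0,"grip": 1,"slide": [0,0,0.009]},
    {"spin": 0,"grip": 1,"slide": [0,0,0]},
    {"spin": 0,"grip": 1,"slide": [0,0,0]},
    {"spin": 0,"grip": 1,"slide": [0,0,0]}
  ]
}}

```text
time: 10.75
tool_pos: [0.5309, 0.205, 0.0758]
ee_rot: [3.141, -0.0, 1.505]
wrist_force: [-0.1, 0.5, -1.1]
width: 0.0613
finger_force: 30.0
```

```bash
python3 - <<'E'
from h import *
s=sensors.get_obs();print(s['time'],s['tool_pos'],s['ee_rot'],s['wrist_force'],s['wrist_torque'])
ci=camera_info('wrist');w=snapshot('wrist');print(ci['position'],ci['rotation'])
cv2.imwrite('pics/w4.png',w[:,:,::-1]);g=cv2.imread('pics/w4.png')
L=onz
P=proj(ci,s['tool_pos']+np.array([.006,.0756,-.0058])).astype(int);print(P)
x0,y0=P[0]-80,max(P[1]-70,0)
o=cv2.resize(np.clip(g[y0:y0+130,x0:x0+160].astype(float)*1.6,0,255).astype('uint8'),None,fx=4,fy=4,interpolation=cv2.INTER_CUBIC)
snap('side','pics/s4.png');snap('top','pics/t4.png')
print(x0,y0);cv2.imwrite('pics/c6.png',o)
E
```

```text
10.75 [0.53085913 0.20500124 0.0758462 ] [ 3.14081563e+00 -1.58313565e-04  1.50497988e+00] [-0.13047163  0.54632006 -1.140217  ] [-0.05907571 -0.066919    0.00407796]
[0.53710083 0.28986183 0.23082486] [-0.288761   -0.00077909 -0.06589037]
[325 154]
245 84
```

View pics/c6.png

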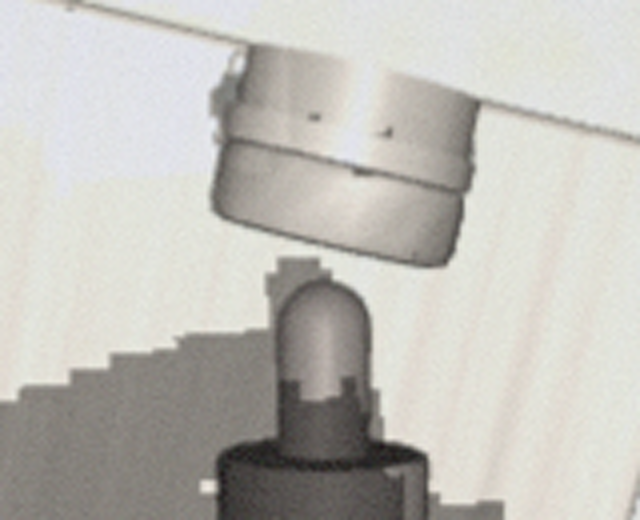

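Cup A's rim runs from crop (215,212) to (450,265), with its middle at (333,238). The sprung tip is at crop (325,280), about 4.5 mm short of the rim and about 1.3 mm too far to +X. I'll correct that and feel the way in.

>>> {"name": "arm_command", "arguments": {
  "plan": [
    {"spin": 0,"grip": 1,"slide": [0.0006,-0.0025,0]},
    {"spin": 0,"grip": 1,"slide": [0,0,0]},
    {"spin": 0,"grip": 1,"slide": [0.0039,0.0009,0]},
    {"spin": 0,"grip": 1,"slide": [0.0039,0.0009,0]},
    {"spin": 0,"grip": 1,"slide": [0.0039,0.0009,0]},
    {"spin": 0,"grip": 1,"slide": [0.0039,0.0009,0]},
    {"spin": 0,"grip": 1,"slide": [0,0,0]},
    {"spin": 0,"grip": 1,"slide": [0,0,0]}
  ]
}}

```text
time: 11.9
tool_pos: [0.5317, 0.213, 0.0754]
ee_rot: [-3.142, 0.0, 1.505]
wrist_force: [-0.8, 0.1, -2.1]
width: 0.0617
finger_force: 30.0
```

>>> {"name": "arm_command", "arguments": {
  "plan": [
    {"spin": 0,"grip": 1,"slide": [0.0039,0.0009,0]},
    {"spin": 0,"grip": 1,"slide": [0.0039,0.0009,0]},
    {"spin": 0,"grip": 1,"slide": [0,0,0]},
    {"spin": 0,"grip": 1,"slide": [0,0,0]}
  ]
}}

```text
time: 12.4
tool_pos: [0.5328, 0.2166, 0.0754]
ee_rot: [-3.141, 0.001, 1.505]
wrist_force: [-0.2, -1.1, -1.6]
width: 0.0609
finger_force: 30.0
```

>>> {"name": "arm_command", "arguments": {
  "plan": [
    {"spin": 0,"grip": 1,"slide": [0.002,0.0005,0]},
    {"spin": 0,"grip": 1,"slide": [0.002,0.0005,0]},
    {"spin": 0,"grip": 1,"slide": [0.002,0.0005,0]},
    {"spin": 0,"grip": 1,"slide": [0.002,0.0005,0]},
    {"spin": 0,"grip": 1,"slide": [0,0,0]},
    {"spin": 0,"grip": 1,"slide": [0,0,0]}
  ]
}}

```text
time: 13.15
tool_pos: [0.5335, 0.2199, 0.0751]
ee_rot: [-3.14, 0.002, 1.505]
wrist_force: [-1.7, -4.4, -1.0]
width: 0.0616
finger_force: 30.0
```

>>> {"name": "arm_command", "arguments": {
  "plan": [
    {"spin": 0,"grip": 1,"slide": [0.003,0.0007,0]},
    {"spin": 0,"grip": 1,"slide": [0.003,0.0007,0]},
    {"spin": 0,"grip": 1,"slide": [0.003,0.0007,0]},
    {"spin": 0,"grip": 1,"slide": [0.003,0.0007,0]},
    {"spin": 0,"grip": 1,"slide": [0,0,0]},
    {"spin": 0,"grip": 1,"slide": [0,0,0]}
  ]
}}

```text
time: 13.9
tool_pos: [0.5343, 0.2249, 0.0746]
ee_rot: [-3.137, 0.004, 1.505]
wrist_force: [-3.5, -7.3, -0.3]
width: 0.0616
finger_force: 30.0
```

>>> {"name": "arm_command", "arguments": {
  "plan": [
    {"spin": 0,"grip": 1,"slide": [0.003,0.0007,-0.0008]},
    {"spin": 0,"grip": 1,"slide": [0.003,0.0007,-0.0008]},
    {"spin": 0,"grip": 1,"slide": [0.003,0.0007,0]},
    {"spin": 0,"grip": 1,"slide": [0.003,0.0007,0]},
    {"spin": 0,"grip": 1,"slide": [0,0,0]},
    {"spin": 0,"grip": 1,"slide": [0,0,0]}
  ]
}}

```text
time: 14.65
tool_pos: [0.535, 0.2297, 0.0748]
ee_rot: [-3.135, 0.007, 1.505]
wrist_force: [-6.2, -9.5, 0.1]
width: 0.0617
finger_force: 30.0
```

>>> {"name": "arm_command", "arguments": {
  "plan": [
    {"spin": 0,"grip": 1,"slide": [0.001,-0.003,0]},
    {"spin": 0,"grip": 1,"slide": [0.003,-0.0025,0]},
    {"spin": 0,"grip": 1,"slide": [0.003,-0.0017,0]},
    {"spin": 0,"grip": 1,"slide": [0,0,0]},
    {"spin": 0,"grip": 1,"slide": [0,0,0]},
    {"spin": 0,"grip": 1,"slide": [0,0,0]}
  ]
}}

```text
time: 15.4
tool_pos: [0.534, 0.2326, 0.0755]
ee_rot: [-3.14, 0.008, 1.504]
wrist_force: [-1.4, -11.8, -1.2]
width: 0.0615
finger_force: 30.0
```

```bash
python3 - <<'E'
from h import *
s=sensors.get_obs();print(s['tool_pos'],s['ee_rot'],s['wrist_force'])
c0=np.array([.5345,.2363]);c1=np.array([.5215,.2389]);y0,y1=1.505,1.263;n=5
c=c0;y=y0
tip=np.array([.5381,.2931])
for k in range(1,n+1):
    yn=y0+(y1-y0)*k/n;uu=np.array([np.cos(yn),np.sin(yn)])
    F=12*uu;cn=tip-.0605*uu+F/np.array([2.1,3.3])/1e3
    u=np.array([np.cos(y),np.sin(y)]);v=np.array([np.sin(y),-np.cos(y)])
    d=cn-c;print('slide',(d@u/.5).round(4),(d@v/.5).round(4),'spin',round(np.degrees(y-yn)/5,3),cn.round(4));c,y=cn,yn
E
```

```text
[0.53397106 0.23258746 0.07554197] [-3.14016156  0.00765109  1.50382711] [ -1.39247646 -11.82042117  -1.21628267]
slide 0.0003 -0.0053 spin 0.555 [0.5319 0.2366]
slide 0.0002 -0.0053 spin 0.555 [0.5292 0.237 ]
slide 0.0002 -0.0053 spin 0.555 [0.5266 0.2375]
slide 0.0002 -0.0053 spin 0.555 [0.524  0.2381]
slide 0.0002 -0.0053 spin 0.555 [0.5215 0.2389]
```

>>> {"name": "arm_command", "arguments": {
  "plan": [
    {"spin": 0.28,"grip": 1,"slide": [0.0001,-0.0027,0]},
    {"spin": 0.28,"grip": 1,"slide": [0.0001,-0.0027,0]},
    {"spin": 0.28,"grip": 1,"slide": [0.0001,-0.0027,0]},
    {"spin": 0.28,"grip": 1,"slide": [0.0001,-0.0027,0]},
    {"spin": 0.28,"grip": 1,"slide": [0.0001,-0.0027,0]},
    {"spin": 0.28,"grip": 1,"slide": [0.0001,-0.0027,0]},
    {"spin": 0,"grip": 1,"slide": [0,0,0]},
    {"spin": 0,"grip": 1,"slide": [0,0,0]}
  ]
}}

```text
time: 16.4
tool_pos: [0.5254, 0.234, 0.0754]
ee_rot: [-3.14, 0.008, 1.357]
wrist_force: [-2.5, -11.7, -0.8]
width: 0.0617
finger_force: 30.0
```

>>> {"name": "arm_command", "arguments": {
  "plan": [
    {"spin": 0.27,"grip": 1,"slide": [0.0001,-0.0026,0]},
    {"spin": 0.27,"grip": 1,"slide": [0.0001,-0.0026,0]},
    {"spin": 0.27,"grip": 1,"slide": [0.0001,-0.0026,0]},
    {"spin": 0.27,"grip": 1,"slide": [0.0001,-0.0026,0]},
    {"spin": 0,"grip": 1,"slide": [0,0,0]},
    {"spin": 0,"grip": 1,"slide": [0,0,0]}
  ]
}}

```text
time: 17.15
tool_pos: [0.5201, 0.2356, 0.0753]
ee_rot: [-3.14, 0.008, 1.263]
wrist_force: [-4.2, -11.0, -1.1]
width: 0.0614
finger_force: 30.0
```

```bash
python3 - <<'E'
from h import *
s=sensors.get_obs();print(s['tool_pos'],s['ee_rot'],s['wrist_force'],s['wrist_torque'])
ct=camera_info('top');t=snap('top','pics/t5.png');cs=camera_info('side');d=snap('side','pics/s5.png')
g=lambda im,x,y,W,H,k:cv2.resize(np.clip(im[y:y+H,x:x+W].astype(float)*1.8,0,255).astype('uint8'),None,fx=k,fy=k,interpolation=cv2.INTER_CUBIC)
O=np.zeros((600,800,3),'uint8');O[:480,:400]=g(t,170,220,80,96,5);O[:480,402:798]=g(d,225,140,66,80,6)
cv2.imwrite('pics/c7.png',O[:,:,::-1])
E
```

```text
[0.52011004 0.2355677  0.07527869] [-3.14008329  0.00823119  1.26301496] [ -4.15458983 -11.0275475   -1.09059793] [-2.01655168  0.53619876 -0.07427749]
```

View pics/c7.png

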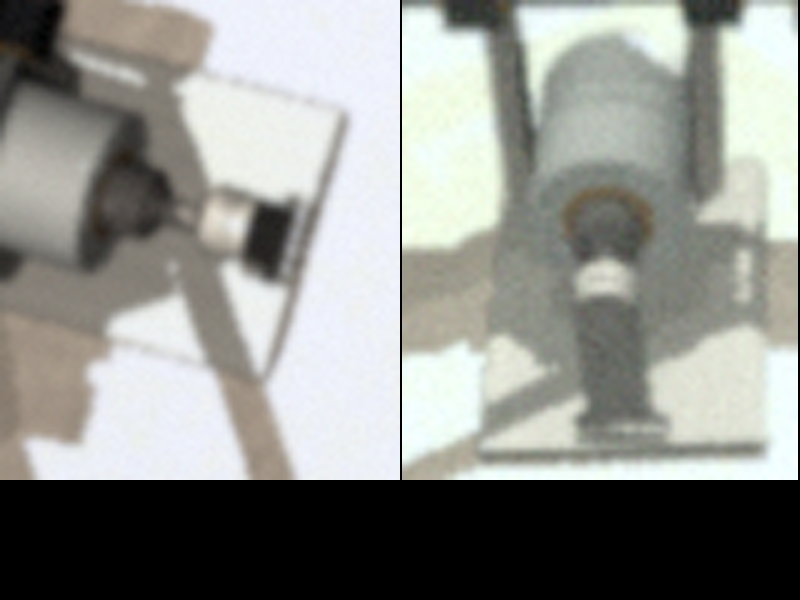

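The pictures show the fixed pin in line with cup B: in the top crop the pin is at (182,213) and the cup's middle at (207,219), and in the side crop both are at x≈606. Easing off now.

>>> {"name": "arm_command", "arguments": {
  "plan": [
    {"spin": 0,"grip": 1,"slide": [-0.003,0,0]},
    {"spin": 0,"grip": 1,"slide": [-0.003,0,0]},
    {"spin": 0,"grip": 1,"slide": [-0.003,0,0]},
    {"spin": 0,"grip": 1,"slide": [0,0,0]},
    {"spin": 0,"grip": 1,"slide": [0,0,0]}
  ]
}}

```text
time: 17.88
tool_pos: [0.5189, 0.232, 0.0754]
ee_rot: [-3.14, 0.007, 1.263]
wrist_force: [-2.1, -9.3, 0.1]
width: 0.0615
finger_force: 30.0
```

>>> {"name": "arm_command", "arguments": {
  "plan": [
    {"spin": 0,"grip": 1,"slide": [-0.003,0,0]},
    {"spin": 0,"grip": 1,"slide": [-0.003,0,0]},
    {"spin": 0,"grip": 1,"slide": [-0.003,0,0]},
    {"spin": 0,"grip": 1,"slide": [0,0,0]},
    {"spin": 0,"grip": 1,"slide": [0,0,0]}
  ]
}}

```text
time: 18.5
tool_pos: [0.5179, 0.2283, 0.0756]
ee_rot: [-3.141, 0.005, 1.264]
wrist_force: [-2.5, -8.5, -1.2]
width: 0.0617
finger_force: 30.0
```

>>> {"name": "arm_command", "arguments": {
  "plan": [
    {"spin": 0,"grip": 1,"slide": [-0.003,0,0]},
    {"spin": 0,"grip": 1,"slide": [-0.003,0,0]},
    {"spin": 0,"grip": 1,"slide": [0,0,0]},
    {"spin": 0,"grip": 1,"slide": [0,0,0]}
  ]
}}

```text
time: 19.0
tool_pos: [0.5172, 0.226, 0.0757]
ee_rot: [-3.141, 0.004, 1.264]
wrist_force: [-1.5, -7.4, -1.3]
width: 0.0615
finger_force: 30.0
```

>>> {"name": "arm_command", "arguments": {
  "plan": [
    {"spin": 0,"grip": 1,"slide": [-0.003,0,0]},
    {"spin": 0,"grip": 1,"slide": [-0.003,0,0]},
    {"spin": 0,"grip": 1,"slide": [0,0,0]},
    {"spin": 0,"grip": 1,"slide": [0,0,0]}
  ]
}}

```text
time: 19.5
tool_pos: [0.5169, 0.2251, 0.0759]
ee_rot: [3.142, -0.0, 1.264]
wrist_force: [0.7, -2.0, -4.9]
width: 0.0616
finger_force: 30.0
```

>>> {"name": "arm_command", "arguments": {
  "plan": [
    {"spin": 0,"grip": 1,"slide": [-0.001,0,0.0016]},
    {"spin": 0,"grip": 1,"slide": [0,0,0]},
    {"spin": 0,"grip": 1,"slide": [0,0,0]},
    {"spin": 0,"grip": 1,"slide": [0,0,0]}
  ]
}}

```text
time: 20.0
tool_pos: [0.5169, 0.2249, 0.0758]
ee_rot: [3.141, -0.001, 1.264]
wrist_force: [1.0, 1.4, -2.2]
width: 0.0612
finger_force: 30.0
```

>>> {"name": "arm_command", "arguments": {
  "plan": [
    {"spin": 0,"grip": -0.2,"slide": [0,0,0]},
    {"spin": 0,"grip": -1,"slide": [0,0,0]},
    {"spin": 0,"grip": -1,"slide": [0,0,0]},
    {"spin": 0,"grip": -1,"slide": [0,0,0]},
    {"spin": 0,"grip": -1,"slide": [0,0,0]},
    {"spin": 0,"grip": -1,"slide": [0,0,0]}
  ]
}}

```text
time: 20.75
tool_pos: [0.5167, 0.2242, 0.0755]
ee_rot: [3.141, 0.0, 1.264]
wrist_force: [0.3, 0.1, -0.7]
width: 0.094
finger_force: 0.0
```

>>> {"name": "arm_command", "arguments": {
  "plan": [
    {"spin": 0,"grip": -1,"slide": [0,0,-0.02]},
    {"spin": 0,"grip": -1,"slide": [0,0,-0.05]},
    {"spin": 0,"grip": -1,"slide": [0,0,-0.08]},
    {"spin": 0,"grip": -1,"slide": [0,0,-0.08]},
    {"spin": 0,"grip": -1,"slide": [0,0,-0.05]},
    {"spin": 0,"grip": -1,"slide": [0,0,0]},
    {"spin": 0,"grip": -1,"slide": [0,0,0]},
    {"spin": 0,"grip": -1,"slide": [0,0,0]}
  ]
}}

```text
time: 21.75
tool_pos: [0.5158, 0.224, 0.2134]
ee_rot: [-3.139, 0.002, 1.264]
wrist_force: [0.5, -0.5, -0.3]
width: 0.0941
finger_force: 0.0
```

```bash
python3 - <<'E'
from h import *
s=sensors.get_obs();print(s['time'],s['tool_pos'],s['wrist_force'])
import time
a=snapshot('side').astype(int);
for _ in range(8):b=snapshot('side').astype(int)
r=(slice(110,230),slice(190,340));print('motion',np.abs(a-b)[r].mean(),np.abs(a-b)[r].max())
p=cv2.imread('pics/s5.png')[:,:,::-1].astype(int);print('vs s5',np.abs(p-b)[160:215,300-80:310].mean())
# tube/pin row check: dark tube against roll in side view
g=b.sum(2)//3
for y in range(168,200,3):print(y,' '.join('%d'%v for v in g[y,240:280:2]),'|',' '.join('%d'%v for v in p[y,240:280:2].sum(1)//3))
E
```

```text
21.75 [0.51584415 0.22401955 0.21343392] [ 0.53804401 -0.46079688 -0.33946956]
motion 1.6162592592592593 31
vs s5 10.092188552188553
168 132 116 114 100 87 98 100 102 99 97 109 98 95 89 82 74 80 113 117 118 | 128 82 61 58 90 90 78 75 72 68 71 73 79 83 79 74 55 61 66 85
171 128 117 114 91 85 85 74 75 69 73 73 72 74 79 80 72 71 113 121 126 | 131 86 63 74 74 69 71 67 61 57 56 64 71 71 71 70 59 56 71 96
174 126 113 107 84 75 69 68 65 56 54 60 65 66 72 72 71 69 112 118 124 | 125 84 69 68 68 69 58 53 59 61 60 49 50 61 70 69 74 82 110 116
177 125 83 73 73 72 71 54 55 60 62 54 51 45 60 72 70 78 111 116 123 | 105 71 70 69 72 71 54 54 56 52 51 49 45 54 69 68 70 79 85 85
180 103 78 78 71 66 68 49 50 51 53 52 50 42 54 68 66 69 109 111 113 | 79 70 69 69 71 68 62 49 46 52 46 47 45 64 71 69 69 71 71 72
183 85 78 79 77 70 73 66 51 66 78 72 48 44 67 71 72 67 67 74 78 | 72 76 79 74 71 67 69 57 69 95 86 56 58 71 70 68 67 67 70 69
186 81 78 79 77 77 71 68 91 105 110 109 95 71 72 72 67 70 79 78 76 | 80 81 75 80 79 75 69 99 107 109 108 97 73 70 69 70 71 69 74 78
189 82 79 78 78 76 68 68 80 76 72 73 83 67 70 67 68 73 107 82 79 | 82 81 76 79 79 70 70 82 77 72 74 82 65 71 67 70 67 72 76 77
192 79 81 77 77 74 68 66 57 55 56 56 50 62 68 65 68 79 108 83 78 | 78 81 77 79 79 73 69 59 58 60 57 55 58 67 68 70 73 76 76 78
195 79 81 75 79 75 73 68 55 59 58 59 53 53 67 69 68 73 78 77 76 | 89 92 77 77 77 78 75 60 61 56 58 56 57 69 76 77 76 79 90 103
198 77 77 76 72 74 73 74 67 54 54 58 58 57 70 74 76 75 76 81 89 | 120 125 118 96 77 76 77 67 61 54 57 55 59 77 79 79 93 116 124 123
```

```bash
python3 -c "
from bench import ticket
print(ticket.close_job())"
```

```text
the job is handed in; nothing more can be done
None
```

I placed the roll in the holder, let go and handed the job in at about 22 s of the 67 s allowed. The axial force fell to near zero as both tips met their socket floors, and the roll stayed still after release. I saw no final verdict.

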